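Load a tipping tray and tilt it by its lip so the ring cutters slide to the end

TASK

Stand the small pastry ring from the table in the free lane of the tipping tray, in the raised half away from the orange lip, and let go. Then tilt the tray by pushing its orange lip straight down until you feel it come up against the rubber stop underneath, and hold it there, firmly but gently (about 12 N, never more than 20 N), for two seconds so that both rings slide down to the lip end by themselves. Ease the lip back up without letting the tray snap, so the tray ends level with both rings standing in their lanes at the lip end; do not touch the large ring with the gripper, and leave the other things where they are.

Things in the scene. Friction and masses are not known exactly. Their poses are not given: they have to be found in the camera images.
- ring_s_mid (a point): Small tinned pastry ring cutter (open ring), 53 mm across outside, 42 mm high, 60 g; the point is at its centre, half-way up (21 mm above its underside). It starts standing on the table to the left; grip it across its outside.
- ring_l_mid (a point): Large tinned pastry ring cutter, 65 mm across outside, 42 mm high, 80 g; the point is at its centre, half-way up. It already stands in the tray, in the lane that is not free.
- tray_mid (a point): Centre of the inner floor of the aluminium tipping tray, 98 mm above the table when level. Axes move with the tray: x along it away from the lip, y across, z up. Floor 220 mm along x, 156 along y; walls 34 mm high, 3 thick; a rib along x (y = 0), 24 mm high, 4 thick, parts two lanes 76 mm wide, centres at y = +40 and -40 mm. The large ring is in the +y lane. The hinge runs along y, 10 mm below.
- free_lane (a point): Point on the floor of the free (-y) lane, 45 mm from the tray's middle on the side away from the lip: a good place for the small ring's underside. Axes as for tray_mid.
- lip_mid (a point): Where to push: middle of the top of the orange lip at the tray's low end, 137 mm along -x from the hinge, 132 mm above the table when level. The lip is a flat flange level with the wall tops, 45 mm deep (along x, the point is in its middle), 150 mm wide (y), 4 mm thick. Pushed straight down, the point stays nearly above the same spot of the table. Axes as for tray_mid.
- tray (a joint): Tilt in rad: 0 level (held by a spring), growing as the lip goes down. The lip takes 1.5 to 4 N to push down freely. A springy rubber stop below, set differently each time, meets it after 45 to 75 mm of lip travel and adds about 2 N per mm beyond; find it by feel. Rings slide on the smooth floor from 0.2 to 0.3 rad of tilt on. Let go while tilted, the tray snaps back.
- kitchen_timer_mid (a point): Red and white kitchen timer, 65 mm across, 46 mm high; point at its centre half-way up. Stands on the table; not to be disturbed.
- bottle_cap_mid (a point): White bottle cap, 42 mm across, 14 mm high; point at its centre half-way up. Lies on the table; not to be disturbed.
- amber_jar_mid (a point): Small square jar of amber syrup with a pink cap, 37 x 46 x 74 mm; point at its centre half-way up. Stands at the back; not to be disturbed.
- stand: Fixed stand of the tray: dark base plate 200 x 200 x 12 mm, blue side cheeks up to 106 mm above the table at 92 mm either side (y) of the middle. Origin on the table under the hinge's middle; axes as for the level tray.

How it is judged:
On the way, in this order (a step that is already met when the one before it is completed fails the run):
1. The small ring stands released in the raised half of the free lane, the tray level (x of ring_s_mid in the frame of tray_mid between 0.005 and 0.1 m and y of ring_s_mid in the frame of tray_mid between -0.065 and -0.02 m and z of ring_s_mid in the frame of tray_mid below 0.026 m and contact force between the fingers and ring_s below 0.1 N and angle between ring_s_mid's own z axis and vertical below 0.15 rad and value of joint tray below 0.06 rad), for 0.3 s.
2. The lip is held down on its stop with 8 to 20 N for 1.5 s, both rings having slid to the lip end (contact force between the fingers and tray between 8 and 20 N and value of joint tray above 0.3 rad and x of each of ring_s_mid, ring_l_mid in the frame of tray_mid below -0.06 m), for 1.5 s.
At the end, for the whole second after the job is handed in: The tray is level again (within 0.05 rad) and both rings stand flat and at rest on its floor, each in its own lane, with their centres at least 60 mm from the tray's middle towards the lip (value of joint tray below 0.05 rad and x of each of ring_s_mid, ring_l_mid in the frame of tray_mid below -0.06 m and y of ring_s_mid in the frame of tray_mid below -0.02 m and z of each of ring_s_mid, ring_l_mid in the frame of tray_mid below 0.026 m and y of ring_l_mid in the frame of tray_mid above 0.02 m and distance between each of ring_s_mid, ring_l_mid and tray_mid below 0.16 m and angle between each of ring_s_mid, ring_l_mid's own z axis and vertical below 0.15 rad and linear speed of each of ring_s, ring_l below 0.02 m/s); the robot touches nothing.
It fails at once if The tray is pushed with more than 20 N (contact force between any of the fingers, the arm and tray above 20 N).
It fails at once if The tray is let snap back (faster than 2.5 rad/s) (velocity of joint tray below -2.5 rad/s).
It fails at once if The large ring is touched with the gripper (contact force between the fingers and ring_l above 1 N).
It fails at once if The timer, the cap or the jar is moved by more than 30 mm (distance of any of kitchen_timer_mid, bottle_cap_mid, amber_jar_mid from where it was at the start of the episode above 0.03 m).
It also fails if it takes over 62 s, if anything falls off the work surface, if the arm or the gripper's body presses on something with over 40 N, if the wrist force passes 120 N, or if a joint passes its speed limit or range.

ROBOT

A 6-joint arm with a two-finger parallel gripper is mounted at the origin on a cart in front of the work surface, level with it; the furniture and walls round the work are solid. World frame = base frame: x ahead of the robot, y to its left, z up, the work surface at z = 0. Lengths are in m, angles in rad, forces in N, time in s.
With the tool pointing down it reaches from about 0.225 to 0.875 m from the base axis. Payload 3.4 kg.
Tool frame: the origin (TCP) lies at the very end of the fingers, on their centre line; the grasp point (between the pads) lies 19 mm behind it (env.grip_point_offset is the distance from the TCP to the grasp point, in m); z points along the fingers, y is the direction in which the jaws open and shut (so a half turn about z gives the same grasp; the last joint's range is limited). The gripper opens to 85 mm and grips with 20 to 120 N. Pads are 22 mm wide; open, the fingers measure 114 mm over their backs; the gripper's body (76 mm by 85 mm) begins 54 mm behind the grasp point. The pads swing forward as they close: fully open they stand 13 mm farther back than shut.
Start: joints at [-1.284, 0.276, 1.505, -0, 1.361, -0.121], TCP at [0.228, -0.528, 0.231] pointing down, gripper open.
Joint ranges: [-2.89, 2.89], [-0.75, 2.08], [0.22, 2.7], [-1.18, 4.32], [0.11, 2.71], [-2.7, 2.7]. Speed limits (rad/s): [2.57, 2.57, 3.14, 3.14, 3.14, 3.14].

INTERFACE

Orientations are given as a unit quaternion [x, y, z, w].
In Python, from station import get_state, eyes, ticket, env gives the robot as it stands.
- The arm moves only by the shell command python3 -m crank 'ROWS' [FORCE]. ROWS is a JSON object of lists of equal length, an entry for each row: "hand": the closure, from 0 (fully open) to 1 (shut); "travel": the shift along the tool's x, y, z in m, a list of three; "spin": the turn about the tool's z in degrees. A call has exactly 8 rows; each row shifts and turns the commanded pose from where the row before left it, along the tool's axes as they then stand; what a row does not reach is not made up. A row lasts 1/12 s, in which the tool goes at most 41.7 mm and 7.16 degrees, less where a joint would pass 70% of its speed; a pose out of reach is approached as far as the arm can. A call is refused whole if a number of a shift passes 0.0417 or a number of a turn 7.16, either way. A call with a gripper value outside its range is refused whole. The fingers move at their own pace and stop on an object; FORCE is the grip in N (left out, the last holds). Time passes only in rows, so rows that do not move let the fingers close, or fill a call up. It gives the time, the measured TCP pose, the force and the opening at its end, in the units of the state.
- get_state(): the state, without advancing time (a new reading comes with each control period).
- eyes.snapshot(name): name is "scene" or "side" or "wrist"; returns (picture, depth): 420x560x3 uint8, blue, green, red; 420x560 float32, m along the optical axis (not along the pixel's ray), 0 where there is no reading.
- eyes.get_calibration(name): a dict with "fx", "fy", "cx", "cy" (pixels), "origin" and "attitude" of the camera in the world. Camera axes: x right, y down, z forward; pixel columns grow to the right and rows downward; lengths in m; the calibration is good to about 2 mm. The wrist camera is an equidistant fisheye: a pixel r from the principal point sees the ray r / f radians off the axis. A picture is of the moment at which its call begins: read the wrist's pose just before it. get_calibration takes no time and is no camera call; for the wrist camera it gives the pose at the moment of the call.
- ticket.sign_off(): hands the job in, once; it reports no verdict.
The state is a dict: "t": time; "joint_pos": joint angles; "dq": joint speeds; "joint_torque": joint torques, N m; "tcp_pos": TCP position; "eef_rot": TCP orientation; "force": force on the tool from outside, world axes, zero at the start; "wrist_torque": the same for the moment, N m; "gripper_width": finger opening in m.
Only numpy, scipy, OpenCV 4.12 (cv2) and the standard library are available. Lean on these libraries where they do the work, as an engineer would, in place of code of your own. Each camera call takes 0.05 s, during which the arm holds its last target.

## Working session

There is one attempt and no reset: what is moved stays moved. The work goes in short steps, Python scripts to look and compute and a shell command to move; the robot and the scene stay as the last step left them, time stands still between calls to the robot, and variables do not carry over. Pictures are saved under pics/ and viewed, and the job is handed in when it is done.

```bash
ls; mkdir -p pics; python3 - <<'E'
from station import get_state, eyes, ticket, env
import cv2,numpy as np
print(get_state()); print(env.grip_point_offset)
for n in ["scene","side"]:
    p,d=eyes.snapshot(n); cv2.imwrite(f"pics/{n}0.png",p); np.savez(f"{n}0.npz",p=p,d=d); print(n,eyes.get_calibration(n), (d>0).mean())
E
```

```text
pics
{'t': 0.0, 'joint_pos': array([-1.28403511e+00,  2.76606483e-01,  1.50617299e+00,  2.66475359e-05,
        1.36071002e+00, -1.21008522e-01]), 'dq': array([ 5.76390803e-04,  1.05266739e-03,  1.47237340e-06,  1.68853735e-03,
       -9.84806749e-04,  2.59072164e-03]), 'joint_torque': array([ 1.37004445e-03, -4.16758347e+01, -2.45805466e+01,  1.56638480e-04,
        1.10802168e-02,  1.07920721e-05]), 'tcp_pos': array([ 0.22786619, -0.52732282,  0.23041729]), 'eef_rot': array([ 9.79287505e-01,  2.02472426e-01, -6.55281952e-05, -9.46243492e-04]), 'force': array([ 0.18199721,  0.7634146 , -0.58060545]), 'wrist_torque': array([ 0.00202349, -0.04704463,  0.02331578]), 'gripper_width': 0.08522112455992464}
0.0187
scene {'fx': 412.0158182417171, 'fy': 412.0158182417171, 'cx': 285.81800377329773, 'cy': 207.61579904126006, 'origin': array([0.04724939, 0.54389744, 0.99020898]), 'attitude': array([-0.42611559,  0.84386445, -0.2945119 ,  0.13993222])} 0.9959906462585034
side {'fx': 459.04772619326945, 'fy': 459.04772619326945, 'cx': 289.3969898705121, 'cy': 212.45814168723672, 'origin': array([0.43337507, 1.00608582, 0.72896657]), 'attitude': array([-0.08318943,  0.87358339, -0.4783404 ,  0.03349691])} 0.9958715986394557
```

View pics/scene0.png

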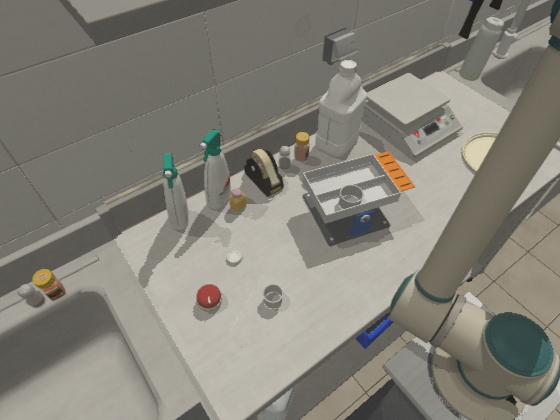

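View pics/side0.png

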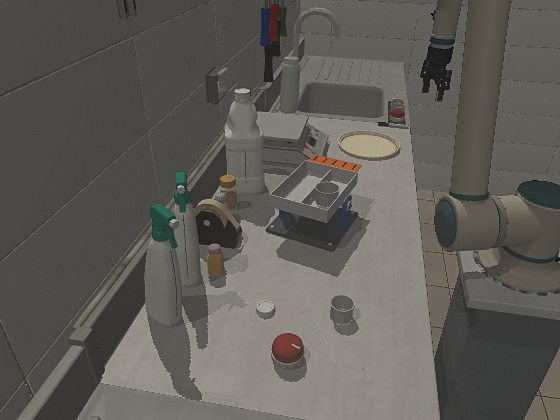

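The scene view shows the small ring at about (273,296), the timer at (209,297), the cap at (234,257), the jar at (237,202) and the orange lip at (395,171). The tray's large ring is at (350,198), in the lane nearer the robot. Next I'll measure these with depth.

```bash
cat > h.py <<'E'
import numpy as np,cv2
from scipy.spatial.transform import Rotation as R
from station import get_state, eyes
def cloud(n,d):
    c=eyes.get_calibration(n); v,u=np.mgrid[:420,:560]
    P=np.stack([(u-c['cx'])/c['fx']*d,(v-c['cy'])/c['fy']*d,d],-1)
    return P@R.from_quat(c['attitude']).as_matrix().T+c['origin']
def circ(xy):
    A=np.c_[2*xy,np.ones(len(xy))]; s=np.linalg.lstsq(A,(xy**2).sum(1),rcond=None)[0]
    return s[:2],np.sqrt(s[2]+s[:2]@s[:2])
E
python3 - <<'E'
from h import *
for n in ["scene","side"]:
    f=np.load(n+"0.npz");p,d=f['p'],f['d'];W=cloud(n,d);W[d==0]=np.nan
    h=cv2.cvtColor(p,cv2.COLOR_BGR2HSV)
    o=(h[...,0]>5)&(h[...,0]<18)&(h[...,1]>170)&(W[...,2]>.12)&(W[...,2]<.145)&(W[...,1]<.2)
    q=W[o];print(n,'lip',o.sum(),q.mean(0), q[:,2].std())
    r=cv2.minAreaRect((q[:,:2]*1000).astype(np.float32));print(r)
    z=W[...,2]; x,y=W[...,0],W[...,1]
    t=(abs(z)<.01)&(abs(x-.45)<.1)&(abs(y-.4)<.1);print('table',np.median(z[t]))
    a,b=((273,296) if n=="scene" else (342,308))
    c=W[b-22:b+22,a-20:a+20].reshape(-1,3);rim=c[(c[:,2]>.037)&(c[:,2]<.048)]
    print('ring',circ(rim[:,:2]),len(rim),np.nanmax(c[:,2]))
    # tray wall tops
    w=(z>.127)&(z<.136)&~o&(x>.25)&(x<.75)&(y>-.3)&(y<.25)
    k=cv2.connectedComponents(w.astype(np.uint8))[1]
    for i in range(1,k.max()+1):
        if (k==i).sum()>60:
            q=W[k==i];print('wall',(k==i).sum(),cv2.minAreaRect((q[:,:2]*1000).astype(np.float32)))
    a,b=((350,198) if n=="scene" else (326,190))
    c=W[b-22:b+22,a-20:a+20].reshape(-1,3);rim=c[(c[:,2]>.137)&(c[:,2]<.146)]
    print('ringL',circ(rim[:,:2]),len(rim))
E
```

```text
scene lip 510 [ 0.50253189 -0.19936805  0.13180264] 0.0017058631571577013
((506.5326232910156, -200.7156524658203), (46.18299865722656, 149.5318603515625), 74.37852478027344)
table 0.001291286116037793
ring (array([0.43620464, 0.27875023]), np.float64(0.024728234785219325)) 81 0.0447719422935684
wall 499 ((542.6222534179688, -72.44841003417969), (237.54608154296875, 166.58676147460938), 73.26204681396484)
ringL (array([ 0.50982785, -0.03653434]), np.float64(0.030658312854152887)) 64
side lip 289 [ 0.50552737 -0.2010094   0.13345565] 0.0012830609011187598
((506.5101623535156, -200.797119140625), (50.341552734375, 147.76943969726562), 73.59989929199219)
table 0.002597619863386691
ring (array([0.43624815, 0.27687272]), np.float64(0.02452157959630238)) 127 0.045316053253707356
wall 519 ((538.4025268554688, -91.41921997070312), (278.27752685546875, 164.92747497558594), 74.22172546386719)
wall 62 ((510.11065673828125, -59.14784240722656), (55.33896255493164, 26.4095401763916), 5.963308811187744)
wall 66 ((506.7570495605469, -20.342330932617188), (57.76258850097656, 27.670772552490234), 7.114084243774414)
ringL (array([ 0.50921606, -0.03851576]), np.float64(0.030852133032803243)) 79
```

The measurements agree. Lip_mid is at (0.5065, -0.2008) and the tray yaw is about 74.2°, which puts tray_mid at (0.544, -0.069). The large ring comes out at tray y = +0.042 as it should. The small ring is at (0.436, 0.278), and free_lane at about (0.5945, -0.037). I'll now check the timer and cap clearances and start moving.

```bash
python3 - <<'E'
from h import *
f=np.load("scene0.npz");d=f['d'];W=cloud("scene",d)
for nm,(a,b),lo,hi in [("timer",(209,296),.03,.06),("cap",(234,257),.009,.022),("jar",(237,202),.02,.09)]:
    c=W[b-18:b+18,a-18:a+18].reshape(-1,3);c=c[(c[:,2]>lo)&(c[:,2]<hi)];print(nm,c.min(0),c.max(0),c.mean(0))
E
python3 -m crank '{"hand":[0,0,0,0,0,0,0,0],"travel":[[0,0,0],[0,0,0],[0,0,0],[0,0,0],[0,-0.02,0],[0,-0.03,0],[0,-0.04,0],[0,-0.04,0]],"spin":[7,7,7,7,7,4.2,0,0]}'
```

```text
timer [0.49927055 0.38090311 0.03001912] [0.55861528 0.4413519  0.04905176] [0.52600893 0.41239832 0.04210512]
cap [0.58092149 0.27452292 0.00913819] [0.62249094 0.3132394  0.01792112] [0.60030226 0.29412464 0.01291483]
jar [0.72596507 0.16064287 0.02008835] [0.79772422 0.23409185 0.0894894 ] [0.75500745 0.19758777 0.05211824]
t: 0.77
tcp_pos: [0.2573, -0.4004, 0.2305]
eef_rot: [0.99, -0.139, -0.0, -0.001]
force: [1.1, 1.4, -0.3]
gripper_width: 0.0856
```

```bash
python3 -m crank '{"hand":[0,0,0,0,0,0,0,0],"travel":[[0,-0.041,0],[0,-0.041,0],[0,-0.041,0],[0,-0.041,0],[0,-0.041,0],[0,-0.041,0],[0,-0.041,0],[0,-0.041,0]],"spin":[0,0,0,0,0,0,0,0]}'
python3 -m crank '{"hand":[0,0,0,0,0,0,0,0],"travel":[[0,-0.041,0],[0,-0.041,0],[0,-0.041,0],[0,-0.041,0],[0,-0.041,0],[0,-0.041,0.01],[0,-0.035,0.02],[0,-0.02,0.02]],"spin":[0,0,0,0,0,0,0,0]}'
```

```text
t: 1.43
tcp_pos: [0.3467, -0.0841, 0.2313]
eef_rot: [0.99, -0.138, 0.0, 0.0]
force: [1.1, -0.4, -0.1]
gripper_width: 0.0856
t: 2.1
tcp_pos: [0.4303, 0.207, 0.1812]
eef_rot: [0.991, -0.136, 0.001, -0.001]
force: [0.9, 0.6, 0.0]
gripper_width: 0.0851
```

```bash
python3 - <<'E'
from h import *
s=get_state();print(s['tcp_pos'],R.from_quat(s['eef_rot']).as_matrix().round(4).tolist(),s['joint_pos'])
M=R.from_quat(s['eef_rot']).as_matrix();print(M.T@(np.array([.4362,.278,.02])-s['tcp_pos']))
p,d=eyes.snapshot("wrist");cv2.imwrite("pics/w1.png",p)
E
```

```text
[0.43027033 0.20699286 0.1811707 ] [[0.9628, -0.2702, 0.0028], [-0.2702, -0.9628, 0.0022], [0.0021, -0.0029, -1.0]] [3.01535468e-01 1.63568039e-01 1.78761021e+00 1.38786642e-03
 1.18708071e+00 2.14545848e+00]
[-0.01381829 -0.06950098  0.16134385]
```

```bash
python3 -m crank '{"hand":[0,0,0,0,0,0,0,0],"travel":[[-0.007,-0.03,0.02],[-0.006,-0.02,0.03],[0,-0.01,0.03],[0,0,0.02],[0,0,0],[0,0,0],[0,0,0],[0,0,0]],"spin":[0,0,0,0,0,0,0,0]}'
python3 - <<'E'
from h import *
s=get_state()
M=R.from_quat(s['eef_rot']).as_matrix();print(M.T@(np.array([.4362,.278,.009])-s['tcp_pos']))
for n in ["wrist","side"]:
  p,d=eyes.snapshot(n);cv2.imwrite(f"pics/{n}2.png",p)
E
```

```text
t: 2.82
tcp_pos: [0.4341, 0.2643, 0.083]
eef_rot: [0.99, -0.138, 0.001, -0.001]
force: [-0.2, 0.7, -0.2]
gripper_width: 0.085
[-0.001919   -0.01357555  0.07404105]
```

View pics/wrist2.png

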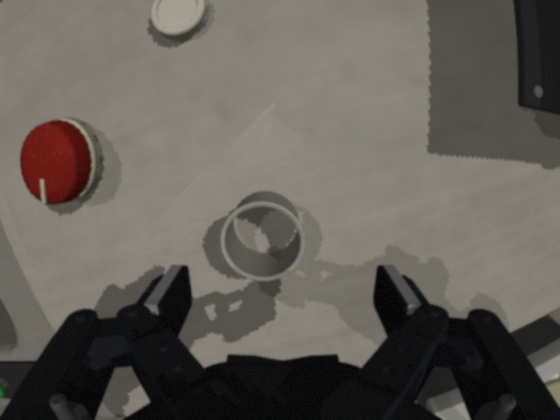

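View pics/side2.png

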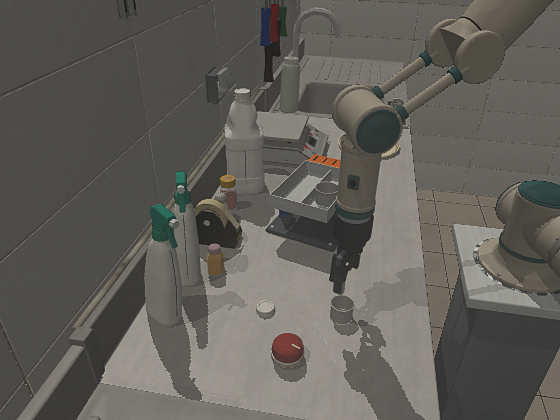

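The wrist view shows the ring centred at (262,240), left of the finger mid-line at about 281. That is roughly 12 mm, in line with the computed 13.6 mm shift. Now descend and grip.

```bash
python3 -m crank '{"hand":[0,0,0,0,0,0,0,0],"travel":[[-0.002,-0.0136,0],[0,0,0.01],[0,0,0.02],[0,0,0.02],[0,0,0.015],[0,0,0.009],[0,0,0],[0,0,0]],"spin":[0,0,0,0,0,0,0,0]}'
python3 -m crank '{"hand":[0.3,0.5,0.7,0.8,0.8,0.8,0.8,0.8],"travel":[[0,0,0],[0,0,0],[0,0,0],[0,0,0],[0,0,0],[0,0,0],[0,0,0],[0,0,0]],"spin":[0,0,0,0,0,0,0,0]}' 25
python3 -m crank '{"hand":[0.8,0.8,0.8,0.8,0.8,0.8,0.8,0.8],"travel":[[0,0,0],[0,0,0],[0,0,-0.01],[0,0,-0.02],[0,0,-0.02],[0,0,0],[0,0,0],[0,0,0]],"spin":[0,0,0,0,0,0,0,0]}' 25
python3 - <<'E'
from h import *
s=get_state();print(s)
for n in ["wrist","side"]:
  p,d=eyes.snapshot(n);cv2.imwrite(f"pics/{n}3.png",p)
E
```

```text
t: 3.58
tcp_pos: [0.4346, 0.2781, 0.0071]
eef_rot: [0.99, -0.138, -0.0, 0.0]
force: [0.6, -0.0, 0.0]
gripper_width: 0.0856
t: 4.25
tcp_pos: [0.4354, 0.2783, 0.0085]
eef_rot: [0.99, -0.138, 0.001, -0.001]
force: [-0.8, 0.1, 6.1]
gripper_width: 0.0512
t: 4.92
tcp_pos: [0.4342, 0.2777, 0.0572]
eef_rot: [0.99, -0.138, -0.0, 0.0]
force: [0.1, -0.2, -0.9]
gripper_width: 0.0514
{'t': 4.9167, 'joint_pos': array([ 4.33939858e-01,  3.50116000e-01,  1.88295499e+00, -1.49253727e-04,
        9.09140467e-01,  2.28125718e+00]), 'dq': array([ 0.00050162,  0.01516359,  0.01377712,  0.00103551,  0.00022899,
       -0.00024137]), 'joint_torque': array([-9.26840730e-04, -4.07271695e+01, -1.89105982e+01, -4.42587025e-04,
       -5.93541493e-02, -2.69946071e-05]), 'tcp_pos': array([0.43420778, 0.27765312, 0.05722731]), 'eef_rot': array([ 9.90463505e-01, -1.37774981e-01, -2.28245555e-04,  2.17025382e-04]), 'force': array([ 0.13825488, -0.21007116, -0.88857157]), 'wrist_torque': array([-0.0292589 ,  0.02928444,  0.02053843]), 'gripper_width': 0.051363338946386464}
```

View pics/wrist3.png

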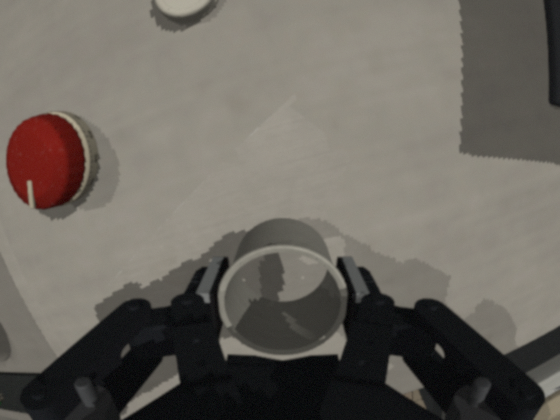

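View pics/side3.png

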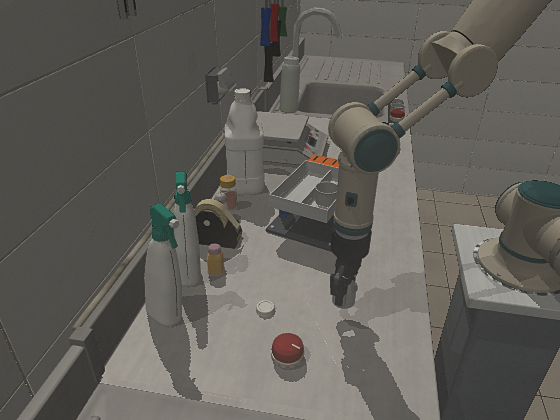

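The ring is held: opening 51 mm, and it is seen between the pads at (283,300). Before carrying it over, check how near the tall bottle and the jar behind the tray are.

```bash
python3 - <<'E'
from h import *
f=np.load("scene0.npz");W=cloud("scene",f['d']).reshape(-1,3)
q=W[(W[:,2]>.15)&(W[:,0]>.5)&(W[:,0]<1)&(abs(W[:,1]+.05)<.3)]
for y in np.arange(-.35,.25,.05):
    r=q[(q[:,1]>=y)&(q[:,1]<y+.05)]
    if len(r):print(round(y,2),len(r),r[:,0].min(),r[:,2].max())
E
python3 -m crank '{"hand":[0.8,0.8,0.8,0.8,0.8,0.8,0.8,0.8],"travel":[[0,0,-0.02],[0,0,-0.04],[0,0,-0.04],[0,0,-0.03],[0.012,0.013,-0.02],[0.024,0.026,0],[0.024,0.026,0],[0.024,0.026,0]],"spin":[0,0,0,0,0,0,0,0]}'
```

```text
-0.35 643 0.7475849096413778 0.43366605810970904
-0.3 1472 0.7317911489870484 0.4458245149364195
-0.25 2351 0.7199247217439076 0.4597879896222671
-0.2 1924 0.7262965660720698 0.473405943792539
-0.15 1426 0.8943646071459005 0.48785664056469646
-0.1 1583 0.8938817977650879 0.5003479072809472
-0.05 1750 0.8939664589724488 0.513753548591788
-0.0 1956 0.8937514186786342 0.5256877944203808
0.05 2076 0.8944337621241392 0.5276097462722108
0.1 2172 0.8944405188297313 0.5266967017684319
0.15 2307 0.7810834864751167 0.527114747508366
0.2 3155 0.5933870031325371 0.6989881511969768
t: 5.68
tcp_pos: [0.4906, 0.1665, 0.207]
eef_rot: [0.991, -0.137, -0.0, 0.0]
force: [0.7, 0.0, -0.4]
gripper_width: 0.0513
```

```bash
python3 -m crank '{"hand":[0.8,0.8,0.8,0.8,0.8,0.8,0.8,0.8],"travel":[[0.024,0.026,0],[0.024,0.026,0],[0.024,0.026,0],[0.024,0.026,0],[0.024,0.026,0],[0.02,0.022,0],[0.012,0.012,0],[0.004,0.004,0]],"spin":[0,0,0,0,0,0,0,0]}'
python3 -m crank '{"hand":[0.8,0.8,0.8,0.8,0.8,0.8,0.8,0.8],"travel":[[0,0,0],[0,0,0],[0,0,0],[0,0,0],[0,0,0],[0,0,0],[0,0,0],[0,0,0]],"spin":[0,0,0,0,0,0,0,0]}'
python3 - <<'E'
from h import *
s=get_state();M=R.from_quat(s['eef_rot']).as_matrix();print(s['tcp_pos'],M.T@(np.array([.5945,-.0366,.106])-s['tcp_pos']))
for n in ["wrist","side","scene"]:
  p,d=eyes.snapshot(n);cv2.imwrite(f"pics/{n}4.png",p); np.savez(f"{n}4.npz",p=p,d=d,c=str(eyes.get_calibration(n)))
E
```

```text
t: 6.35
tcp_pos: [0.5957, -0.0391, 0.206]
eef_rot: [0.99, -0.139, -0.001, 0.0]
force: [-0.0, 0.9, -0.9]
gripper_width: 0.0511
t: 7.02
tcp_pos: [0.5948, -0.0364, 0.2075]
eef_rot: [0.991, -0.137, 0.0, 0.0]
force: [0.2, 0.8, -0.5]
gripper_width: 0.0513
[ 0.59477895 -0.03635365  0.20754731] [-0.00021539  0.00031053  0.10154729]
```

View pics/wrist4.png

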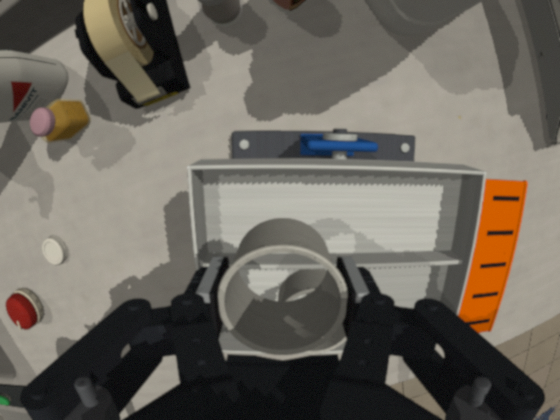

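View pics/side4.png

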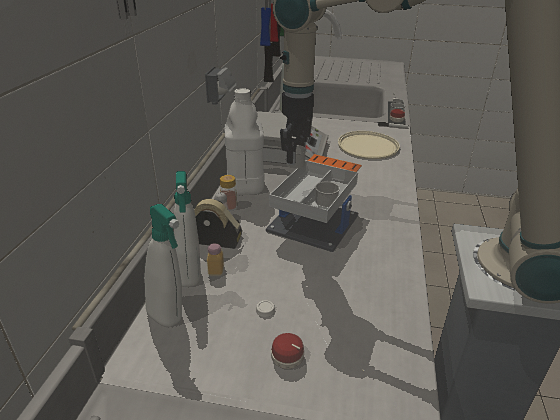

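View pics/scene4.png

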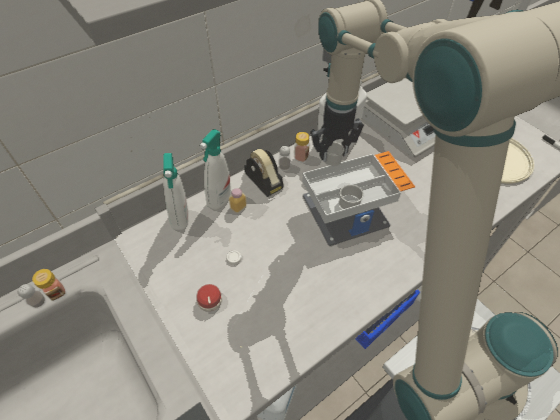

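The tool sits over the free lane, with its axes parallel to the tray walls and the tray undisturbed. The tray is visible at about (190–485, 165–330) in the wrist view. Lower the ring, watching the force.

```bash
python3 -m crank '{"hand":[0.8,0.8,0.8,0.8,0.8,0.8,0.8,0.8],"travel":[[0,0,0.01],[0,0,0.02],[0,0,0.02],[0,0,0.015],[0,0,0.01],[0,0,0.01],[0,0,0.005],[0,0,0]],"spin":[0,0,0,0,0,0,0,0]}'
python3 - <<'E'
from h import *
p,d=eyes.snapshot("wrist");cv2.imwrite(f"pics/w5.png",p)
p,d=eyes.snapshot("scene");cv2.imwrite(f"pics/s5.png",cv2.resize(p[100:260,260:440],None,fx=4,fy=3.7,interpolation=cv2.INTER_CUBIC))
E
```

```text
t: 7.83
tcp_pos: [0.5943, -0.0367, 0.1162]
eef_rot: [0.99, -0.138, -0.001, 0.0]
force: [-0.3, -0.5, -1.2]
gripper_width: 0.0511
```

View pics/w5.png

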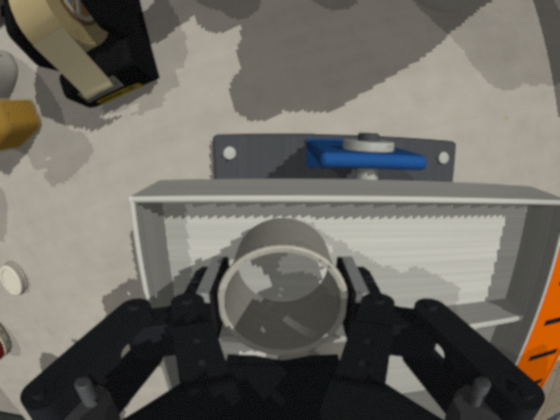

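View pics/s5.png

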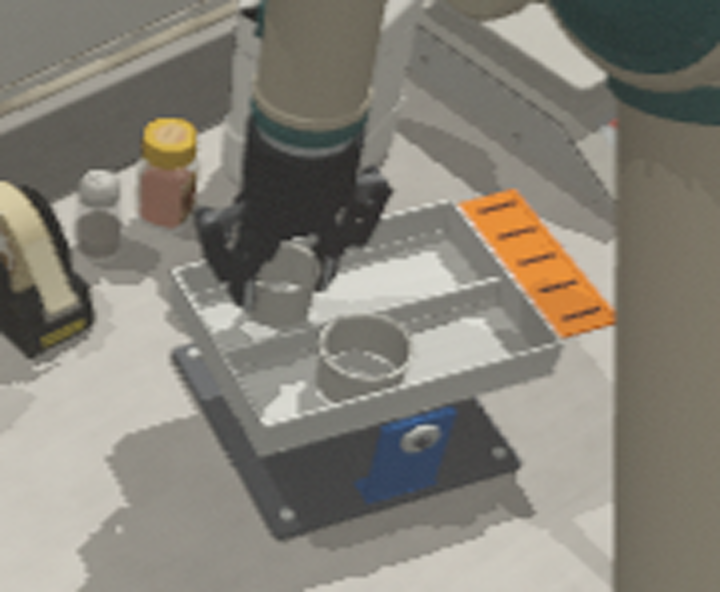

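The scene crop shows the ring in the far lane at (283,290), just above the floor and clear of the rib and walls.

```bash
python3 -m crank '{"hand":[0.8,0.8,0.8,0.8,0.8,0.8,0.8,0.8],"travel":[[0,0,0.003],[0,0,0.002],[0,0,0.002],[0,0,0.001],[0,0,0.001],[0,0,0],[0,0,0],[0,0,0]],"spin":[0,0,0,0,0,0,0,0]}'
python3 -c "
from h import *
s=get_state();print(s['tcp_pos'],s['force'])"
```

```text
t: 8.6
tcp_pos: [0.595, -0.0367, 0.1085]
eef_rot: [0.99, -0.138, 0.0, 0.0]
force: [-0.7, 0.8, -0.2]
gripper_width: 0.0509
[ 0.59497742 -0.03673935  0.10849498] [-0.70424233  0.75148865 -0.19538276]
```

```bash
python3 -m crank '{"hand":[0.8,0.8,0.8,0.8,0.8,0.8,0.8,0.8],"travel":[[0,0,0.001],[0,0,0.0005],[0,0,0.0005],[0,0,0],[0,0,0],[0,0,0],[0,0,0],[0,0,0]],"spin":[0,0,0,0,0,0,0,0]}'
python3 -c "
from h import *
s=get_state();print(s['tcp_pos'],s['force'])"
```

```text
t: 9.27
tcp_pos: [0.595, -0.0367, 0.1065]
eef_rot: [0.99, -0.138, 0.0, 0.0]
force: [-1.1, -0.4, 0.9]
gripper_width: 0.0516
[ 0.59496038 -0.03674483  0.1065189 ] [-1.0859578  -0.43463922  0.92266243]
```

```bash
python3 -m crank '{"hand":[0.38,0.34,0.3,0.27,0.24,0.22,0.22,0.22],"travel":[[0,0,0],[0,0,0],[0,0,0],[0,0,0],[0,0,0],[0,0,0],[0,0,0],[0,0,0]],"spin":[0,0,0,0,0,0,0,0]}'
python3 -m crank '{"hand":[0.22,0.22,0.22,0.22,0.22,0.22,0.22,0.22],"travel":[[0,0,0],[0,0,-0.005],[0,0,-0.01],[0,0,-0.02],[0,0,-0.03],[0,0,-0.03],[0,0,-0.02],[0,0,0]],"spin":[0,0,0,0,0,0,0,0]}'
python3 - <<'E'
from h import *
for n in ["wrist","scene"]:
  p,d=eyes.snapshot(n);np.savez(n+"6.npz",p=p,d=d)
  cv2.imwrite(f"pics/{n}6.png",p if n=="wrist" else cv2.resize(p[100:260,260:440],None,fx=4,fy=3.7,interpolation=cv2.INTER_CUBIC))
E
```

```text
t: 9.93
tcp_pos: [0.5949, -0.0367, 0.1064]
eef_rot: [0.99, -0.138, 0.0, 0.0]
force: [-0.2, 0.4, -0.2]
gripper_width: 0.0666
t: 10.6
tcp_pos: [0.598, -0.0372, 0.2279]
eef_rot: [0.99, -0.138, 0.006, 0.0]
force: [0.2, 0.7, 0.9]
gripper_width: 0.0664
```

View pics/wrist6.png

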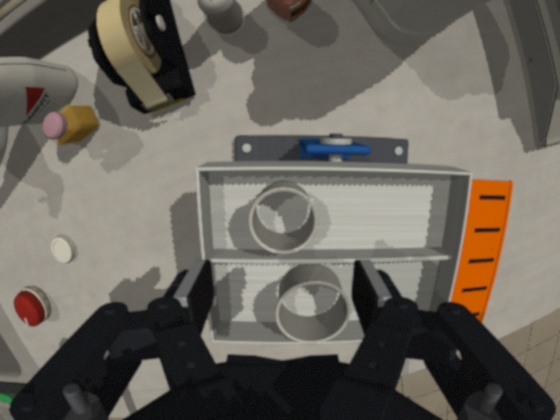

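View pics/scene6.png

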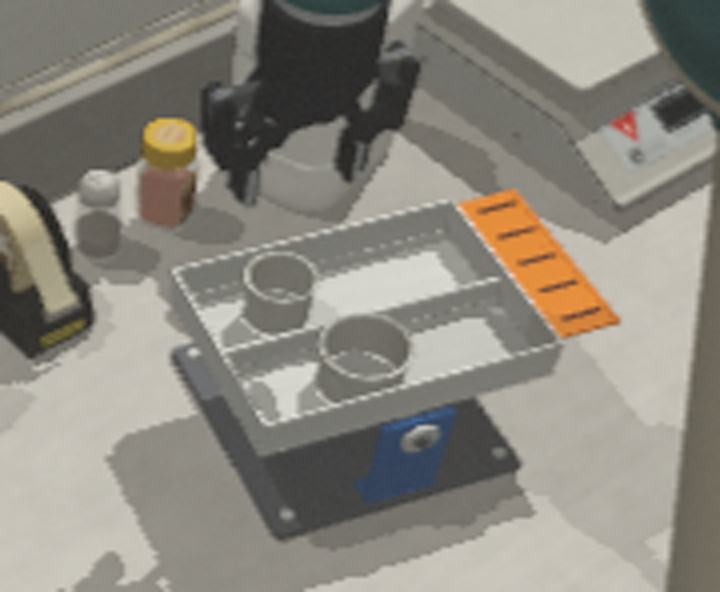

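The small ring stands released in its lane at (280,290) in the scene crop, with the tray level. Now move over the lip, turn 90° so the jaws lie across the tray (keeping the fingers well clear of the rings), and close the fingers.

```bash
python3 -m crank '{"hand":[0.22,0.22,0.3,0.5,0.7,0.9,1,1],"travel":[[-0.003,0.015,0],[-0.008,0.035,0],[-0.008,0.036,0],[-0.008,0.036,0],[-0.008,0.036,0],[-0.004,0.02,0],[-0.002,0.008,0],[0,0,0]],"spin":[0,0,0,0,0,0,0,-4]}'
python3 -m crank '{"hand":[1,1,1,1,1,1,1,1],"travel":[[0,0,0],[0,0,0],[0,0,0],[0,0,0],[0,0,0],[0,0,0],[0,0,0],[0,0,0]],"spin":[-7,-7,-7,-7,-7,-7,-7,-7]}'
python3 -m crank '{"hand":[1,1,1,1,1,1,1,1],"travel":[[0,0,0],[0,0,0],[0,0,0.01],[0,0,0.015],[0,0,0.015],[0,0,0.01],[0,0,0],[0,0,0]],"spin":[-7,-7,-7,-7,-2,0,0,0]}'
python3 - <<'E'
from h import *
s=get_state();M=R.from_quat(s['eef_rot']).as_matrix();print(s['tcp_pos'],M.round(3).tolist(),M.T@(np.array([.5051,-.2056,.132])-s['tcp_pos']),s['joint_pos'])
c=eyes.get_calibration("wrist");print(M.T@(c['origin']-s['tcp_pos']))
for n in ["wrist","scene"]:
  p,d=eyes.snapshot(n);np.savez(n+"7.npz",p=p,d=d)
  cv2.imwrite(f"pics/{n}7.png",p if n=="wrist" else cv2.resize(p[100:260,260:440],None,fx=4,fy=3.7,interpolation=cv2.INTER_CUBIC))
E
```

```text
t: 11.37
tcp_pos: [0.5025, -0.2063, 0.2201]
eef_rot: [0.995, -0.104, -0.002, -0.0]
force: [-0.2, 0.9, 0.1]
gripper_width: 0.0006
t: 12.03
tcp_pos: [0.504, -0.2038, 0.2202]
eef_rot: [0.925, 0.379, -0.001, -0.001]
force: [-0.3, -0.3, 0.9]
gripper_width: 0.0
t: 12.7
tcp_pos: [0.5041, -0.204, 0.1705]
eef_rot: [0.798, 0.603, -0.0, -0.001]
force: [-0.6, -0.6, -0.6]
gripper_width: 0.0005
[ 0.50414594 -0.20403936  0.17054833] [[0.274, 0.962, -0.002], [0.962, -0.274, 0.001], [0.001, -0.002, -1.0]] [-0.00126338  0.00143106  0.03854446] [-5.12569182e-01  2.72242632e-01  1.66766966e+00  7.18396928e-05
  1.20400058e+00 -2.35422316e-01]
[ 0.07052383  0.00111766 -0.14331596]
```

View pics/wrist7.png

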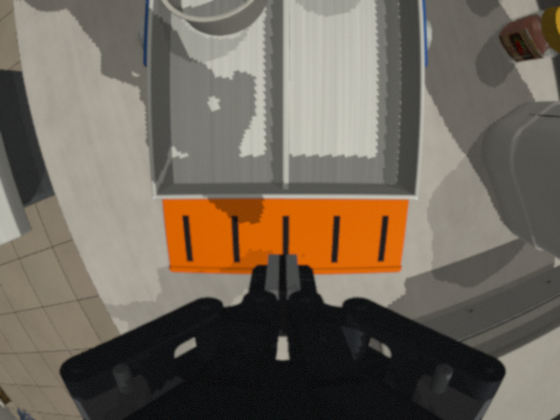

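View pics/scene7.png

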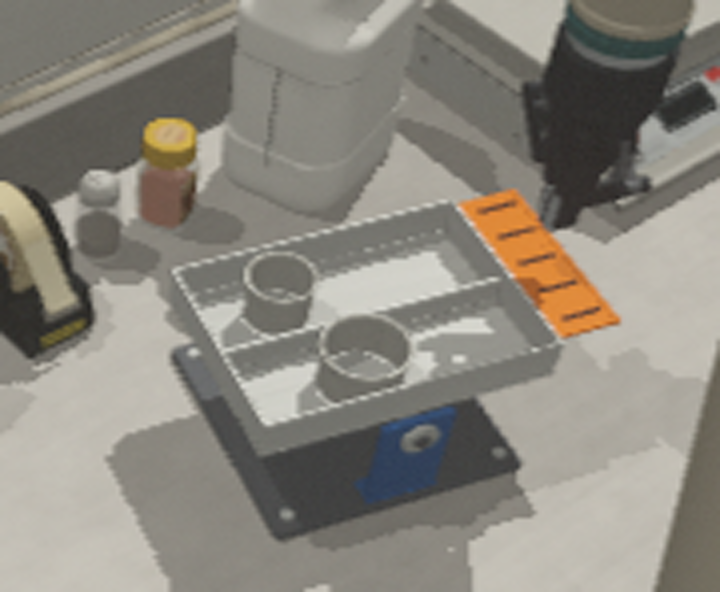

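The fingers are centred over the lip, on its middle mark at column 284 in the wrist view. Descend to contact and begin the free travel.

```bash
python3 -m crank '{"hand":[1,1,1,1,1,1,1,1],"travel":[[0,0,0.01],[0,0,0.012],[0,0,0.008],[0,0,0.004],[0,0,0.002],[0,0,0.002],[0,0,0.002],[0,0,0]],"spin":[0,0,0,0,0,0,0,0]}'
python3 -m crank '{"hand":[1,1,1,1,1,1,1,1],"travel":[[0,0,0.002],[0,0,0.002],[0,0,0.003],[0,0,0.003],[0,0,0.003],[0,0,0.002],[0,0,0],[0,0,0]],"spin":[0,0,0,0,0,0,0,0]}'
python3 -c "
from h import *
s=get_state();print(s['tcp_pos'],s['force'])"
```

```text
t: 13.47
tcp_pos: [0.505, -0.2048, 0.1317]
eef_rot: [0.798, 0.603, 0.0, 0.0]
force: [-0.5, -0.2, 2.2]
gripper_width: 0.0002
t: 14.13
tcp_pos: [0.5049, -0.2046, 0.1164]
eef_rot: [0.798, 0.603, 0.0, 0.0]
force: [0.0, -2.6, 2.7]
gripper_width: -0.0001
[ 0.50489725 -0.20459455  0.1163561 ] [ 0.03369185 -2.55947855  2.71552009]
```

```bash
python3 -m crank '{"hand":[1,1,1,1,1,1,1,1],"travel":[[0,0,0.002],[0,0,0.003],[0,0,0.003],[0,0,0.003],[0,0,0.003],[0,0,0.003],[0,0,0.002],[0,0,0]],"spin":[0,0,0,0,0,0,0,0]}'
python3 -m crank '{"hand":[1,1,1,1,1,1,1,1],"travel":[[0,0,0.001],[0,0,0.002],[0,0,0.001],[0,0,0.001],[0,0,0],[0,0,0],[0,0,0],[0,0,0]],"spin":[0,0,0,0,0,0,0,0]}'
python3 - <<'E'
from h import *
s=get_state();print(s['tcp_pos'],s['force'])
for n in ["wrist","scene"]:
  p,d=eyes.snapshot(n);np.savez(n+"8.npz",p=p,d=d)
  cv2.imwrite(f"pics/{n}8.png",p if n=="wrist" else cv2.resize(p[100:260,260:440],None,fx=4,fy=3.7,interpolation=cv2.INTER_CUBIC))
E
```

```text
t: 14.8
tcp_pos: [0.5046, -0.2045, 0.0969]
eef_rot: [0.798, 0.603, -0.0, -0.0]
force: [-0.8, -3.5, 2.4]
gripper_width: 0.0003
t: 15.47
tcp_pos: [0.5046, -0.2044, 0.0924]
eef_rot: [0.798, 0.603, -0.0, -0.0]
force: [-1.0, -2.8, 2.8]
gripper_width: 0.0002
[ 0.50462692 -0.20437902  0.09243868] [-1.03272134 -2.76141937  2.77138467]
```

View pics/scene8.png

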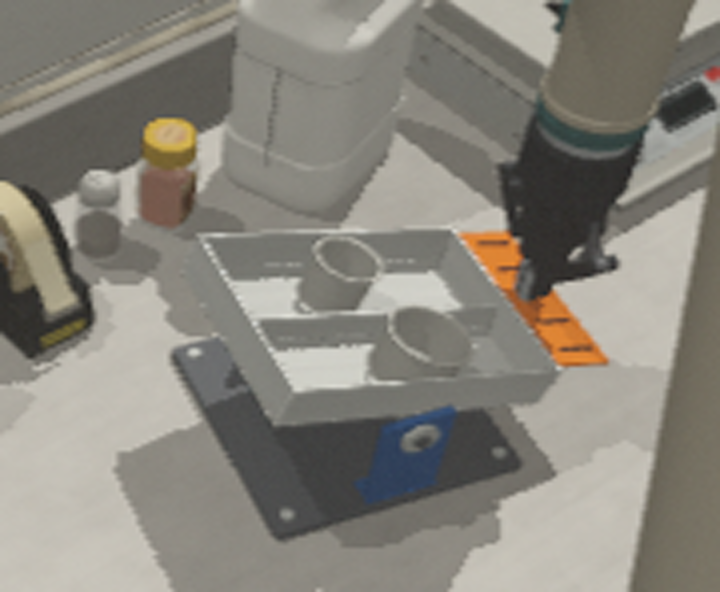

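Both rings have started sliding towards the lip. Keep going in small steps to find the stop.

```bash
python3 -m crank '{"hand":[1,1,1,1,1,1,1,1],"travel":[[0,0,0.001],[0,0,0.001],[0,0,0.001],[0,0,0.001],[0,0,0],[0,0,0],[0,0,0],[0,0,0]],"spin":[0,0,0,0,0,0,0,0]}'
python3 -m crank '{"hand":[1,1,1,1,1,1,1,1],"travel":[[0,0,0.001],[0,0,0.001],[0,0,0.001],[0,0,0],[0,0,0],[0,0,0],[0,0,0],[0,0,0]],"spin":[0,0,0,0,0,0,0,0]}'
```

```text
t: 16.23
tcp_pos: [0.5047, -0.2041, 0.0884]
eef_rot: [0.798, 0.603, 0.0, -0.0]
force: [0.2, -1.7, 1.6]
gripper_width: 0.0
t: 16.9
tcp_pos: [0.5047, -0.2042, 0.0854]
eef_rot: [0.798, 0.603, 0.0, -0.0]
force: [0.1, 0.5, 1.9]
gripper_width: -0.0004
```

```bash
python3 -m crank '{"hand":[1,1,1,1,1,1,1,1],"travel":[[0,0,0.001],[0,0,0.001],[0,0,0.001],[0,0,0],[0,0,0],[0,0,0],[0,0,0],[0,0,0]],"spin":[0,0,0,0,0,0,0,0]}'
```

```text
t: 17.57
tcp_pos: [0.5047, -0.2044, 0.0825]
eef_rot: [0.798, 0.603, 0.0, 0.0]
force: [-0.1, 1.4, 3.1]
gripper_width: 0.0003
```

```bash
python3 -m crank '{"hand":[1,1,1,1,1,1,1,1],"travel":[[0,0,0.001],[0,0,0.001],[0,0,0.001],[0,0,0],[0,0,0],[0,0,0],[0,0,0],[0,0,0]],"spin":[0,0,0,0,0,0,0,0]}'
```

```text
t: 18.23
tcp_pos: [0.5048, -0.2044, 0.0802]
eef_rot: [0.798, 0.603, 0.0, 0.0]
force: [-1.7, 2.5, 8.7]
gripper_width: 0.0
```

```bash
python3 - <<'E'
from h import *
for n in ["scene"]:
  p,d=eyes.snapshot(n);np.savez(n+"9.npz",p=p,d=d)
  cv2.imwrite(f"pics/{n}9.png",cv2.resize(p[100:260,260:440],None,fx=4,fy=3.7,interpolation=cv2.INTER_CUBIC))
E
```

```text
(no output)
```

View pics/scene9.png

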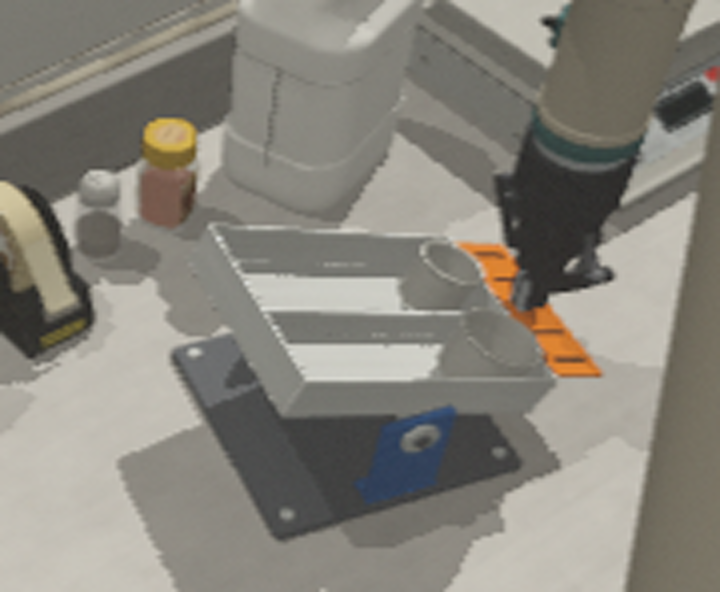

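The stop is felt: z force jumped from 3.1 to 8.7 N after about 52 mm of travel. Both rings are at the lip end, at (450,275) and (500,340) in the crop. Press about 1.5 mm more and hold.

```bash
python3 -m crank '{"hand":[1,1,1,1,1,1,1,1],"travel":[[0,0,0.0005],[0,0,0.0005],[0,0,0.0005],[0,0,0],[0,0,0],[0,0,0],[0,0,0],[0,0,0]],"spin":[0,0,0,0,0,0,0,0]}'
```

```text
t: 18.95
tcp_pos: [0.5049, -0.2043, 0.0791]
eef_rot: [0.798, 0.603, 0.0, 0.0]
force: [-1.5, 3.3, 11.9]
gripper_width: -0.0001
```

```bash
for i in 1; do :; done
python3 -m crank '{"hand":[1,1,1,1,1,1,1,1],"travel":[[0,0,0],[0,0,0],[0,0,0],[0,0,0],[0,0,0],[0,0,0],[0,0,0],[0,0,0]],"spin":[0,0,0,0,0,0,0,0]}'
python3 -m crank '{"hand":[1,1,1,1,1,1,1,1],"travel":[[0,0,0],[0,0,0],[0,0,0],[0,0,0],[0,0,0],[0,0,0],[0,0,0],[0,0,0]],"spin":[0,0,0,0,0,0,0,0]}'
python3 -m crank '{"hand":[1,1,1,1,1,1,1,1],"travel":[[0,0,0],[0,0,0],[0,0,0],[0,0,0],[0,0,0],[0,0,0],[0,0,0],[0,0,0]],"spin":[0,0,0,0,0,0,0,0]}'
python3 -m crank '{"hand":[1,1,1,1,1,1,1,1],"travel":[[0,0,0],[0,0,0],[0,0,0],[0,0,0],[0,0,0],[0,0,0],[0,0,0],[0,0,0]],"spin":[0,0,0,0,0,0,0,0]}'
python3 - <<'E'
from h import *
p,d=eyes.snapshot("wrist");cv2.imwrite(f"pics/w10.png",p)
E
```

```text
t: 19.62
tcp_pos: [0.5049, -0.2043, 0.0791]
eef_rot: [0.798, 0.603, 0.0, 0.0]
force: [-2.0, 2.4, 12.6]
gripper_width: -0.0001
t: 20.28
tcp_pos: [0.5048, -0.2043, 0.0791]
eef_rot: [0.798, 0.603, 0.0, 0.0]
force: [-1.5, 3.0, 11.1]
gripper_width: -0.0005
t: 20.95
tcp_pos: [0.5048, -0.2043, 0.0791]
eef_rot: [0.798, 0.603, 0.0, 0.0]
force: [-1.8, 3.3, 11.6]
gripper_width: -0.0002
t: 21.62
tcp_pos: [0.5048, -0.2043, 0.0791]
eef_rot: [0.798, 0.603, 0.0, 0.0]
force: [-2.2, 2.9, 11.7]
gripper_width: 0.0001
```

View pics/w10.png

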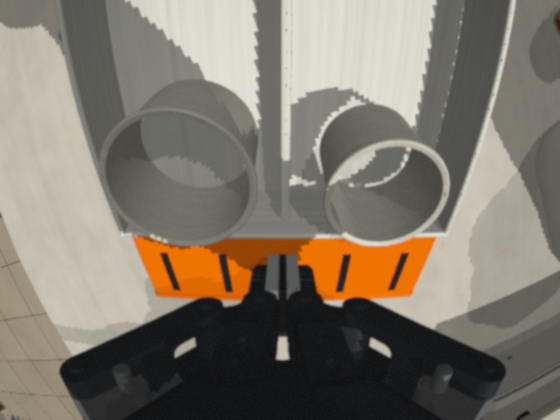

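Held at 11–12.6 N for more than 2.6 s, with both rings against the lip wall. Ease the lip up at about 24 mm/s.

```bash

python3 -m crank '{"hand":[1,1,1,1,1,1,1,1],"travel":[[0,0,-0.0005],[0,0,-0.001],[0,0,-0.001],[0,0,-0.001],[0,0,-0.0015],[0,0,-0.002],[0,0,-0.002],[0,0,-0.002]],"spin":[0,0,0,0,0,0,0,0]}'
python3 -m crank '{"hand":[1,1,1,1,1,1,1,1],"travel":[[0,0,-0.002],[0,0,-0.002],[0,0,-0.002],[0,0,-0.002],[0,0,-0.002],[0,0,-0.002],[0,0,-0.002],[0,0,-0.002]],"spin":[0,0,0,0,0,0,0,0]}'
python3 -m crank '{"hand":[1,1,1,1,1,1,1,1],"travel":[[0,0,-0.002],[0,0,-0.002],[0,0,-0.002],[0,0,-0.002],[0,0,-0.002],[0,0,-0.002],[0,0,-0.002],[0,0,-0.0015]],"spin":[0,0,0,0,0,0,0,0]}'
python3 -m crank '{"hand":[1,1,1,1,1,1,1,1],"travel":[[0,0,-0.0015],[0,0,-0.0015],[0,0,-0.0015],[0,0,-0.0015],[0,0,-0.0015],[0,0,-0.0015],[0,0,-0.001],[0,0,-0.001]],"spin":[0,0,0,0,0,0,0,0]}'
```

```text
t: 22.33
tcp_pos: [0.5047, -0.2047, 0.0888]
eef_rot: [0.798, 0.603, -0.0, 0.0]
force: [-0.3, 0.4, 0.5]
gripper_width: -0.0
t: 23.0
tcp_pos: [0.5047, -0.2045, 0.1051]
eef_rot: [0.798, 0.603, -0.0, 0.0]
force: [1.2, -0.3, 0.8]
gripper_width: -0.0002
t: 23.67
tcp_pos: [0.5047, -0.2045, 0.1207]
eef_rot: [0.798, 0.603, -0.0, 0.0]
force: [-0.3, -0.3, 1.1]
gripper_width: -0.0004
t: 24.33
tcp_pos: [0.5047, -0.2045, 0.1316]
eef_rot: [0.798, 0.603, -0.0, 0.0]
force: [-0.7, -0.7, 0.6]
gripper_width: 0.0
```

```bash

python3 -m crank '{"hand":[1,1,1,1,1,1,1,1],"travel":[[0,0,-0.0005],[0,0,-0.0005],[0,0,-0.001],[0,0,-0.001],[0,0,-0.001],[0,0,-0.002],[0,0,-0.002],[0,0,-0.002]],"spin":[0,0,0,0,0,0,0,0]}'
python3 -m crank '{"hand":[1,1,1,1,1,1,1,1],"travel":[[0,0,-0.01],[0,0,-0.02],[0,0,-0.03],[0,0,-0.03],[0,0,-0.02],[0,0,-0.01],[0,0,0],[0,0,0]],"spin":[0,0,0,0,0,0,0,0]}'
python3 - <<'E'
from h import *
for n in ["wrist","scene","side"]:
  p,d=eyes.snapshot(n);np.savez(n+"11.npz",p=p,d=d)
  cv2.imwrite(f"pics/{n}11.png",p if n!="scene" else cv2.resize(p[100:260,260:440],None,fx=4,fy=3.7,interpolation=cv2.INTER_CUBIC))
  if n=="wrist":continue
  W=cloud(n,d);h=cv2.cvtColor(p,cv2.COLOR_BGR2HSV)
  o=(h[...,0]>5)&(h[...,0]<18)&(h[...,1]>170)&(W[...,2]>.05)&(W[...,2]<.16)&(W[...,1]<-.05)&(W[...,0]>.38)&(W[...,0]<.65)&(W[...,1]>-.3)
  q=W[o];print(n,'lip',o.sum(),q.mean(0),q[:,2].std())
  X=np.array([.2725,.962]);Y=np.array([-.962,.2725]);m=np.array([.5438,-.069])
  q=W.reshape(-1,3);L=np.c_[(q[:,:2]-m)@X,(q[:,:2]-m)@Y,q[:,2]-.098]
  s=(abs(L[:,0])<.108)&(L[:,2]>.037)&(L[:,2]<.05)&(abs(L[:,1])<.076)
  for sg in (-1,1):
    k=L[s&(L[:,1]*sg>0)];print('ring',sg,len(k),circ(k[:,:2]) if len(k)>5 else '',k[:,2].mean())
E
```

```text
t: 25.0
tcp_pos: [0.5047, -0.2045, 0.1416]
eef_rot: [0.798, 0.603, -0.0, 0.0]
force: [0.8, 0.2, 0.1]
gripper_width: -0.0003
t: 25.67
tcp_pos: [0.5045, -0.2044, 0.2614]
eef_rot: [0.798, 0.603, -0.0, 0.0]
force: [0.6, 0.0, -0.5]
gripper_width: 0.0
scene lip 495 [ 0.50255099 -0.19999544  0.13163789] 0.0016208026761380886
ring -1 60 (array([-0.08232438, -0.04131888]), np.float64(0.024716823941749948)) 0.04048244688793236
ring 1 79 (array([-0.07643074,  0.04256287]), np.float64(0.030494877008203723)) 0.040502655032780485
side lip 245 [ 0.50384003 -0.20394956  0.13320687] 0.0012362762810076825
ring -1 66 (array([-0.0838049 , -0.04062021]), np.float64(0.024055613713532344)) 0.04109335899978758
ring 1 89 (array([-0.07787924,  0.04270363]), np.float64(0.030140005352135017)) 0.04127822563678392
```

View pics/scene11.png

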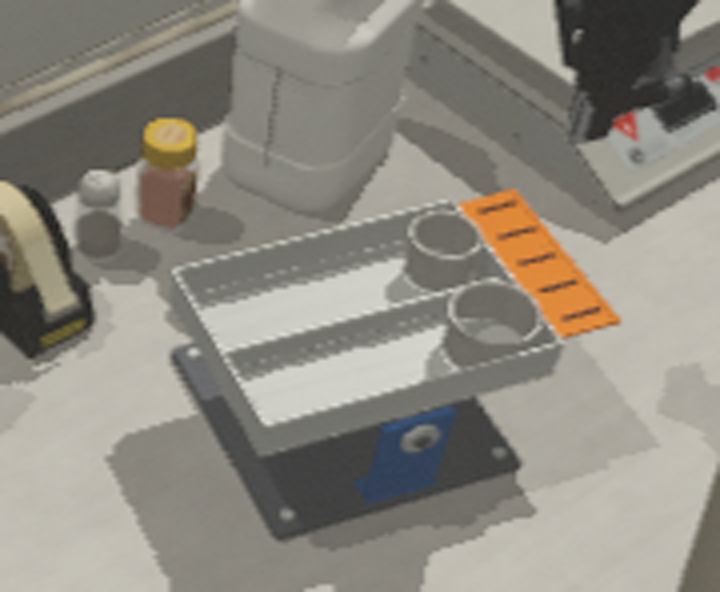

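View pics/side11.png

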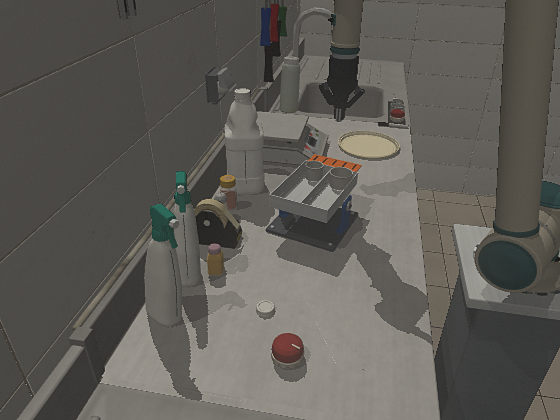

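The tray is level and both rings stand at the lip end, with x about -0.083 and -0.077 and rims 41 mm above the floor. The robot is clear and the other things haven't moved. Hand in.

```bash
python3 -c "
from station import ticket
print(ticket.sign_off())"
```

```text
the job is handed in; nothing more can be done
None
```

The task looks complete and I handed it in at about 26 s of the 62 s allowed; the hand-in gives no verdict.

- **Placing:** I stood the small ring in the raised half of the free lane, about 45 mm past the tray's middle, and let go. A picture confirmed it was standing with the tray level.
- **Tilting:** I pushed the lip down with the fingers closed. The stop met it after about 50 mm of travel (roughly 0.38 rad), and I held 11–12.6 N vertical force for more than 2.6 s, about 13 N in total. Both rings slid to the lip end.
- **Easing up:** I raised the lip at no more than 24 mm/s, so the tray did not snap, then moved the hand 120 mm clear.

My last checks, from two cameras, agreed within about 2 mm on the ring positions:

| Check | Result |
|---|---|
| Lip height | 0.132–0.133 m, so the tray is level |
| Small ring in tray frame | x about -0.083 m, y about -0.041 m |
| Large ring in tray frame | x about -0.077 m, y about +0.043 m |
| Ring rims above the floor | about 41 mm, so both stand flat |

The timer, cap and jar looked unmoved in the pictures; I did not measure their positions again. None of the checks failed. The only oddity was a sideways force of up to 3.5 N on the fingers during the push, which I counted in the 13 N total.

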